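Read both faces of a stone at the mineral analyser

TASK

Take a reading of both polished faces of the stone block standing at the analyser's window: twist the sprung trigger on top of the analyser clockwise to its stop and let it spring fully home, then turn the block half round, set it down gently (do not drop it) so that its other broad face stands flush against the window and centred on it, and twist the trigger to its stop and let it spring home again. Never turn the trigger while no face is at the window, keep the block upright, and leave the other things on the table where they are.

Things in the scene. Friction and masses are not known exactly. Their poses are not given: they have to be found in the camera images.
- analyser: bench mineral analyser, a low grey metal box fixed to the table, 130 (its x) x 160 (its y) x 80 mm high, no overhang. Origin: centre of its underside. Its front, with the dark-framed glass window, is its -x face; +z up.
- window (a point): centre of the analyser's window, in the plane of its front face, 50 mm above the table and 65 mm in front of the analyser's origin. Axes as the analyser's: -x points out of the window, y runs along the window. The window is 76 mm wide and 50 mm high.
- trigger (a joint): angle of the trigger: 0 = home (held there by its spring), grows clockwise seen from above, stop at 1.2 rad. The spring asks about 0.07 N m at home and 0.22 N m at the stop, and returns the trigger in about half a second when it is let go.
- trigger_grip (a point): point on the trigger's upright axis at the height to grip, 120 mm above the table, 20 mm behind the centre of the analyser's top (its +x side). The trigger is a black bar grip 70 long x 18 wide x 36 mm high (98 to 134 mm above the table) on a steel neck of 36 mm diameter and 18 mm height. The bar lies along this point's x axis, which turns with it; at home it is parallel to the analyser's x axis.
- block: loose upright block of grey-green stone, 48 thick (its x) x 60 wide (its y) x 100 mm high, about 0.65 kg. Origin: centre of its underside; +z up. Its broad faces are polished: face a (+x) is at the window at the start, face b (-x) looks away from it. A brown crust ridge 18 wide x 52 long x 8 mm high lies on its top beside the edge of face a (centre 13 mm from the block's axis).
- face_a (a point): centre of the block's face a, 24 mm from its axis in +x, 50 mm above its underside; axes as the block's.
- face_b (a point): centre of the block's face b, 24 mm from its axis in -x, 50 mm above its underside; axes as the block's.
- geode: bystander: half a geode, ochre dome cut flat on top, 112 mm across, 52 mm high. Origin: centre of its underside.
- obelisk: bystander: pale pointed stone, 68 mm across its foot, 125 mm high. Origin: centre of its underside.
- tray: bystander: open grey plastic tray 150 x 110 x 50 mm high. Origin: centre of its underside.
- pebble: bystander: smooth brown pebble 76 mm across, 40 mm high. Origin: centre of its underside.
Mind the look-alikes: they are no part of the job. Of the things that look like the analyser, the smaller one is meant.

How it is judged (in metres and radians):
On the way, in this order (a step that is already met when the one before it is completed fails the run):
1. trigger at its stop with face a at the window (value of joint trigger above 1.12 rad and x of face_a in the frame of window between -0.005 and 0.005 m and y of face_a in the frame of window between -0.015 and 0.015 m and angle between the x axis of block and the x axis of analyser, either way round below 0.08 rad and angle between block's own z axis and vertical below 0.06 rad), for 0.05 s.
2. trigger let go and sprung home, face a still at the window (value of joint trigger below 0.08 rad and contact force between the fingers and trigger below 0.1 N and x of face_a in the frame of window between -0.005 and 0.005 m and y of face_a in the frame of window between -0.015 and 0.015 m and angle between the x axis of block and the x axis of analyser, either way round below 0.08 rad and angle between block's own z axis and vertical below 0.06 rad), for 0.2 s.
3. block turned, set down and let go with face b flush at the window (value of joint trigger below 0.08 rad and height (world z) of block below 0.004 m and contact force between the fingers and block below 0.1 N and x of face_b in the frame of window between -0.005 and 0.005 m and y of face_b in the frame of window between -0.015 and 0.015 m and angle between the x axis of block and the x axis of analyser, either way round below 0.08 rad and angle between block's own z axis and vertical below 0.06 rad), for 0.2 s.
4. trigger at its stop with face b at the window (value of joint trigger above 1.12 rad and x of face_b in the frame of window between -0.005 and 0.005 m and y of face_b in the frame of window between -0.015 and 0.015 m and angle between the x axis of block and the x axis of analyser, either way round below 0.08 rad and angle between block's own z axis and vertical below 0.06 rad), for 0.05 s.
At the end, for the whole second after the job is handed in: After both readings the trigger is home (below 0.08 rad; its stop counts from 1.12 rad), the block stands upright on the table at rest with face b at the window: gap under 5 mm, off-centre under 15 mm, askew under 0.08 rad; the four bystanders are within 20 mm of where they began (value of joint trigger below 0.08 rad and x of face_b in the frame of window between -0.005 and 0.005 m and y of face_b in the frame of window between -0.015 and 0.015 m and angle between the x axis of block and the x axis of analyser, either way round below 0.08 rad and angle between block's own z axis and vertical below 0.06 rad and height (world z) of block below 0.004 m and linear speed of block below 0.02 m/s and distance of each of geode, obelisk, tray, pebble from where it was at the start of the episode below 0.02 m); the robot touches nothing.
It fails at once if trigger turned (over 0.3 rad) while neither face is within 30 mm of the window's centre (value of joint trigger above 0.3 rad and distance between each of face_a, face_b and window above 0.03 m).
It fails at once if block dropped: off the fingers with its underside more than 15 mm above the table (height (world z) of block above 0.015 m and contact force between the fingers and block below 0.1 N).
It fails at once if block tipped by more than 0.4 rad (angle between block's own z axis and vertical above 0.4 rad).
It fails at once if a bystander pushed more than 20 mm (distance of any of geode, obelisk, tray, pebble from where it was at the start of the episode above 0.02 m).
It also fails if it takes over 72 s, if anything falls off the work surface, if the arm or the gripper's body presses on something with over 40 N, if the wrist force passes 120 N, or if a joint passes its speed limit or range.

ROBOT

A 6-joint arm with a two-finger parallel gripper is mounted at the origin on the work surface. World frame = base frame: x ahead of the robot, y to its left, z up, the work surface at z = 0. Lengths are in mm, angles in rad, forces in N, time in s.
With the tool pointing down it reaches from about 275 to 725 mm from the base axis. Payload 15.9 kg.
Tool frame: the origin (TCP) lies midway between the tips of the shut fingers; the grasp point (between the pads) lies 19 mm behind it; z points along the fingers, y is the line along which they close (so a half turn about z gives the same grasp; the last joint's range is limited). The gripper opens to 85 mm and grips with 20 to 120 N. Pads are 22 mm wide; open, the fingers measure 114 mm over their backs; the gripper's body (76 mm by 85 mm) begins 54 mm behind the grasp point. The pads swing forward as they close: fully open they stand 13 mm farther back than shut.
Start: joints at [-1.161, 0.213, -0.034, 1.323, 0, 1.571], TCP at [199.205, -458.588, 231.306] pointing down, gripper open.
Joint ranges: [-2.98, 2.98], [-0.74, 1.72], [-1.14, 1.35], [-2.1, 2.04], [-1.57, 1.44], [-3.14, 3.14]. Speed limits (rad/s): [1.89, 1.89, 2.39, 2.57, 3.14, 3.14].

INTERFACE

Orientations are given as [roll, pitch, yaw] about the fixed x, y, z axes, in that order (R = Rz(yaw) Ry(pitch) Rx(roll)).
In Python, from bench import monitor, optics, order gives the robot as it stands.
- The arm moves only by the shell command python3 -m pendant 'ROWS' [OPENING]. ROWS is JSON, a list of rows, each an object with "travel": the shift along the tool's x, y, z in units of 40 mm (1.0 is 40 mm), a list of three; "yaw": the turn about the tool's z in units of 6 degrees (1.0 is 6 degrees). A call has 1 to 5 rows; each row is the pose to reach, as a shift and turn from the pose commanded when the call began, along the tool's axes at that moment; what a row does not reach only later rows make up. A row lasts 1/8 s, in which the tool goes at most 62.5 mm and 10.7 degrees, less where a joint would pass 70% of its speed; a pose out of reach is approached as far as the arm can. A call with a gripper value outside its range is refused whole. OPENING is the opening, from -1 (shut) to 1 (fully open), set as the call begins (- or left out, the last holds). The fingers move at their own pace and stop on an object; the grip force is fixed at half the most. Time passes only in rows, so rows that repeat a pose let the fingers close. It gives the time, the measured TCP pose, the force, the opening and the grip force at its end, in the units of the state.
- monitor.get_obs(): the state, without advancing time (a new reading comes with each control period).
- optics.capture(name): name is "side" or "top" or "wrist"; returns a dict with "color" (400x640x3 uint8, red, green, blue), "depth" (400x640 float32, mm along the optical axis (not along the pixel's ray), 0 where there is no reading), "K" (3x3 intrinsics, pixels), "R" (3x3) and "t" (3): a world point X has camera coordinates R X + t; the wrist camera has in their place "hand_eye" (4x4, takes a point from camera to tool coordinates, whose origin is the TCP and whose axes are the flange's). Camera axes: x right, y down, z forward; pixel columns grow to the right and rows downward; lengths in mm; the calibration is good to about 2 mm. The wrist camera is an equidistant fisheye: a pixel r from the principal point sees the ray r / f radians off the axis. A picture is of the moment at which its call begins: read the wrist's pose just before it.
- order.close_job(): hands the job in; it is judged then, once.
The state is a dict: "t": time; "joints": joint angles; "qd": joint speeds; "joint_torque": joint torques, N m; "tool_pos": TCP position; "tool_rot": TCP orientation; "wrist_force": force on the tool from outside, world axes, zero at the start; "wrist_torque": the same for the moment, N m; "gripper_width": finger opening in mm; "grip_force": force on a finger pad.
Only numpy, scipy, OpenCV 4.12 (cv2) and the standard library are available. Lean on these libraries where they do the work, as an engineer would, in place of code of your own. Each camera call takes 0.05 s, during which the arm holds its last target. There are 200 camera calls.

## Working session

There is one attempt and no reset: what is moved stays moved. The work goes in short steps, Python scripts to look and compute and a shell command to move; the robot and the scene stay as the last step left them, time stands still between calls to the robot, and variables do not carry over. Pictures are saved under pics/ and viewed, at most 10 in all, crops included, and the job is handed in when it is done.

```bash
ls; mkdir -p pics; python3 - <<'E'
from bench import monitor, optics
import cv2,numpy as np
print(monitor.get_obs())
for n in("top","side"):
    c=optics.capture(n); cv2.imwrite(f"pics/{n}0.png",c["color"][:,:,::-1]); np.savez(f"{n}0.npz",**c); print(n,c["K"],c["R"],c["t"])
E
```

```text
pics
{'t': 0.0, 'joints': array([-1.16098419e+00,  2.13342547e-01, -3.50513371e-02,  1.32347709e+00,
        1.87814896e-05,  1.57079240e+00]), 'qd': array([-6.00555137e-04, -4.05135953e-04,  2.05145689e-03,  1.15528356e-04,
        2.98037081e-04,  6.79583568e-05]), 'joint_torque': array([-3.57046418e-03, -6.86168790e+01,  4.87112188e+01,  1.80886028e-02,
       -2.39962646e-04,  2.10999423e-05]), 'tool_pos': array([ 199.09360486, -458.29543244,  230.82603093]), 'tool_rot': array([-3.14051800e+00, -1.87856976e-05,  4.09816040e-01]), 'wrist_force': array([-0.66920461, -0.00228708,  0.27181477]), 'wrist_torque': array([ 0.03973727, -0.02170369, -0.03681548]), 'grip_force': 0.0, 'gripper_width': 85.26941159681789}
top [[425.27068406   0.         317.51483016]
 [  0.         425.27068406 202.34355423]
 [  0.           0.           1.        ]] [[ 4.02219236e-02 -9.99190588e-01  6.05274267e-04]
 [-9.77720942e-01 -3.94825595e-02 -2.06162285e-01]
 [ 2.06019312e-01  7.70045436e-03 -9.78517627e-01]] [ -38.46528742  438.84242625 1100.05822676]
side [[418.31680545   0.         318.5874783 ]
 [  0.         418.31680545 197.01027615]
 [  0.           0.           1.        ]] [[-0.74624489 -0.66564613 -0.00581287]
 [-0.46556068  0.52813399 -0.71016036]
 [ 0.47578547 -0.5272473  -0.70401596]] [ 293.67336871  263.44112321 1012.06575373]
```

View pics/top0.png

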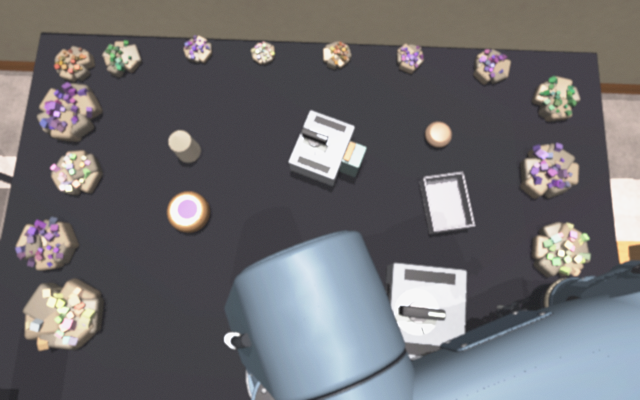

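View pics/side0.png

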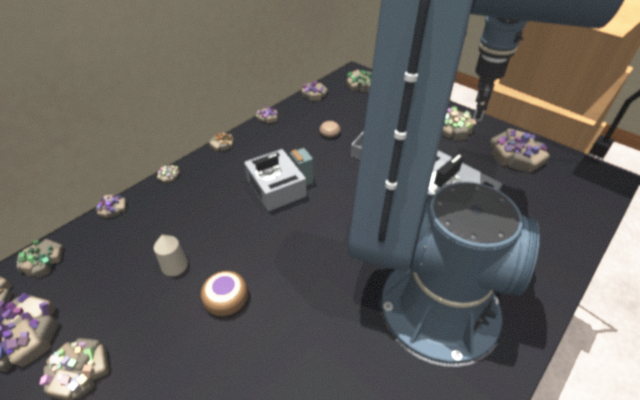

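The top view shows two analyser candidates: the smaller one at (322,147), with the block at (353,156) and its brown ridge at (349,152), and a larger one at (428,300) with no block. The bystanders are the obelisk (184,147), geode (188,212), tray (447,203) and pebble (438,134). I choose the analyser at (322,147). Next I measure it and take a close crop.

```bash
cat > h.py <<'E'
import numpy as np,cv2
def cloud(c):
    d=c["depth"];v,u=np.mgrid[:d.shape[0],:d.shape[1]]
    P=np.stack([u,v,np.ones_like(u)],-1)@np.linalg.inv(c["K"]).T*d[...,None]
    W=(P-c["t"])@c["R"]
    W[d<=0]=np.nan
    return W
def rect(p):
    (c,s,a)=cv2.minAreaRect(np.float32(p)); return np.round(c,1),np.round(s,1),round(a,1)
E
python3 - <<'E'
from h import *
for n,box in(("top",(95,205,275,385)),("side",(135,220,230,330))):
    c=dict(np.load(f"{n}0.npz"));W=cloud(c);r0,r1,c0,c1=box
    w=W[r0:r1,c0:c1].reshape(-1,3);col=c["color"][r0:r1,c0:c1].reshape(-1,3).astype(int)
    print(n,"table z",np.nanmedian(w[w[:,2]<15,2]))
    hist=np.histogram(w[:,2],bins=np.arange(10,150,4));print([(int(b),int(k)) for k,b in zip(*hist)if k])
    for lo,hi in((73,87),(94,104),(104,116),(120,145)):
        m=(w[:,2]>lo)&(w[:,2]<hi);print(lo,hi,m.sum(),np.nanmedian(w[m],0).round(1),rect(w[m,:2]))
    cv2.imwrite(f"pics/{n}crop.png",cv2.resize(c["color"][r0:r1,c0:c1,::-1],None,fx=5,fy=5,interpolation=cv2.INTER_CUBIC))
    if n=="top":
        # the bigger one
        w=W[255:370,380:475].reshape(-1,3);m=(w[:,2]>60)&(w[:,2]<130);print("big",rect(w[m,:2]),np.nanmedian(w[m,2]))
E
```

```text
top table z -0.1281281573901733
[(10, 23), (14, 28), (18, 25), (22, 24), (26, 23), (30, 33), (34, 28), (38, 25), (42, 31), (46, 22), (50, 25), (54, 34), (58, 28), (62, 31), (66, 27), (70, 28), (74, 436), (78, 1543), (82, 436), (86, 22), (90, 19), (94, 73), (98, 209), (102, 76), (106, 96), (110, 29), (114, 11), (118, 13), (122, 21), (126, 15), (130, 98), (134, 77), (138, 1)]
73 87 2437 [581.  -32.2  80.1] (array([585.3, -48.4]), array([179.8, 163.4]), 71.0)
94 104 324 [ 562.8 -114.4   99.5] (array([582.5, -54.2]), array([166.9,  61.1]), 70.3)
104 116 160 [571.6 -95.6 107.7] (array([589. , -54.8]), array([157.4,  51.1]), 62.1)
120 145 217 [598.3  -5.5 133.1] (array([600.7,  -6.1]), array([70.4, 20.6]), 70.4)
big (array([ 166.4, -297.2]), array([184.7, 221.7]), 86.4) 111.24208922066568
side table z -1.530276064869124
[(10, 71), (14, 71), (18, 59), (22, 68), (26, 57), (30, 59), (34, 67), (38, 58), (42, 77), (46, 60), (50, 71), (54, 67), (58, 69), (62, 77), (66, 67), (70, 78), (74, 428), (78, 778), (82, 69), (86, 31), (90, 41), (94, 100), (98, 97), (102, 52), (106, 63), (110, 28), (114, 28), (118, 23), (122, 30), (126, 32), (130, 80), (134, 13)]
73 87 1307 [566.6 -18.7  78.7] (array([584.9, -46. ]), array([179.1, 165.8]), 71.1)
94 104 213 [568.5 -97.7  98.2] (array([580.9, -50.4]), array([169.4,  62.9]), 71.5)
104 116 140 [584.3 -28.4 107.6] (array([576.2, -35.3]), array([140.4,  51.5]), 78.6)
120 145 165 [596.3  -2.3 130.3] (array([597.7,  -4. ]), array([71.5, 22.3]), 66.7)
```

View pics/topcrop.png

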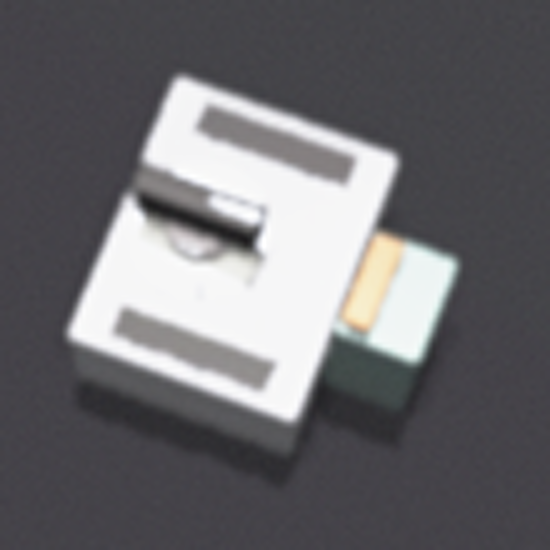

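The crop shows the small analyser with its trigger bar at about (200,205), still at home, and its front facing right. The block stands flush there, with the crust beside the window at (373,283). Next I fit the poses precisely.

```bash
python3 - <<'E'
from h import *
for n,box in(("top",(95,205,275,385)),("side",(135,220,230,330))):
    c=dict(np.load(f"{n}0.npz"));W=cloud(c);r0,r1,c0,c1=box
    w=W[r0:r1,c0:c1].reshape(-1,3)
    a0=np.radians(70.7);ex=np.array([np.cos(a0),np.sin(a0)]);ey=np.array([-ex[1],ex[0]])
    q=w[:,:2]-[598,-5]; X=q@ex;Y=q@ey;z=w[:,2]
    # trigger near 0; analyser front at X=-85
    for nm,m in(("an",(z>75)&(z<85)&(X>-84)),("trig",(z>122)&(abs(X)<60)&(abs(Y)<50)),("blk",(z>94)&(z<104)&(X<-88)),("ridge",(z>105)&(z<113)&(X<-84)),("blk+ridge",(z>94)&(z<115)&(X<-84))):
        p=w[m]; print(n,nm,m.sum(),"z",np.median(p[:,2]).round(1),rect(p[:,:2]),"local X",np.percentile(X[m],[1,50,99]).round(1),"Y",np.percentile(Y[m],[1,50,99]).round(1))
E
```

```text
top an 2312 z 80.1 (array([593.6, -24.2]), array([128.6, 160.6]), 70.7) local X [-83.  -28.2  42.9] Y [-80.7   9.1  76.4]
top trig 212 z 133.3 (array([600.8,  -6.1]), array([70.5, 20.4]), 71.6) local X [-34.8  -0.3  33.5] Y [-11.    0.1   6.8]
top blk 268 z 99.7 (array([ 562.3, -110.7]), array([46.8, 61.1]), 70.2) local X [-134.8 -118.9  -88.4] Y [-30.9   1.8  29. ]
top ridge 114 z 107.7 (array([566.6, -98.1]), array([17.5, 52.1]), 70.5) local X [-107.   -98.6  -90. ] Y [-25.9  -0.9  24. ]
top blk+ridge 403 z 100.9 (array([ 562.5, -110.3]), array([47.7, 61.1]), 70.2) local X [-134.6 -111.3  -88. ] Y [-30.6   1.1  28.6]
side an 1172 z 78.8 (array([592.8, -22.9]), array([130.2, 165.8]), 71.1) local X [-81.9 -20.8  45.5] Y [-79.3  24.4  79.2]
side trig 155 z 130.8 (array([597.7,  -4. ]), array([71.5, 22.3]), 66.7) local X [-34.    2.1  35.6] Y [-10.1   3.7  10.3]
side blk 136 z 98.2 (array([ 561.2, -109.2]), array([44.6, 63.3]), 70.4) local X [-132.7 -117.1  -88.2] Y [-29.2   7.7  31.4]
side ridge 53 z 107.1 (array([563.6, -94.6]), array([17.3, 51.8]), 68.5) local X [-104.4  -94.8  -87.8] Y [-22.9   0.2  28. ]
side blk+ridge 219 z 99.3 (array([ 561.7, -107.6]), array([47.9, 63.6]), 69.5) local X [-132.4 -104.8  -85.8] Y [-28.8   4.7  31. ]
```

```bash
python3 -m pendant '[{"travel":[1.4,-0.65,0],"yaw":0},{"travel":[2.8,-1.3,0],"yaw":0},{"travel":[4.2,-1.95,0],"yaw":0},{"travel":[5.5,-2.6,0],"yaw":0},{"travel":[6.8,-3.2,0],"yaw":0}]'; python3 -c "
from bench import monitor as m
o=m.get_obs();print(o['joints'],o['tool_pos'],o['tool_rot'])"
```

```text
t: 0.72
tool_pos: [398.5, -231.1, 231.2]
tool_rot: [-3.142, 0.0, 0.41]
wrist_force: [0.5, -1.3, 0.0]
gripper_width: 85.4
grip_force: 0.0
[-5.25433542e-01  1.32104536e-01 -1.32342845e-01  1.30638312e+00
 -2.70882497e-05  2.20633502e+00] [ 398.54528603 -231.08612881  231.23643717] [-3.14158123e+00  4.20886845e-05  4.09824092e-01]
```

```bash
python3 -m pendant '[{"travel":[1.4,-0.65,0],"yaw":-1.7},{"travel":[2.8,-1.3,0],"yaw":-3.4},{"travel":[4.2,-1.95,0],"yaw":-5.1},{"travel":[5.5,-2.55,0],"yaw":-6.8},{"travel":[6.87,-3.17,0],"yaw":-8.5}]'
for i in 1 2 3; do :; done
python3 -m pendant '[{"travel":[0,0,0],"yaw":-1.7},{"travel":[0,0,0],"yaw":-3.4},{"travel":[0,0,0],"yaw":-5.1},{"travel":[0,0,0],"yaw":-6.8},{"travel":[0,0,0],"yaw":-8.5}]'
python3 -m pendant '[{"travel":[0,0,0],"yaw":-1.7},{"travel":[0,0,0],"yaw":-3.4},{"travel":[0,0,0],"yaw":-5.1},{"travel":[0,0,0],"yaw":-6.8},{"travel":[0,0,0],"yaw":-8.5}]'
python3 -m pendant '[{"travel":[0,0,0],"yaw":-1.7},{"travel":[0,0,0],"yaw":-3.4},{"travel":[0,0,0],"yaw":-5.1},{"travel":[0,0,0],"yaw":-6.8},{"travel":[0,0,0],"yaw":-8.5}]'
python3 -c "
from bench import monitor as m
o=m.get_obs();print(o['joints'],o['tool_pos'],o['tool_rot'])"
```

```text
t: 1.35
tool_pos: [600.1, -5.4, 231.1]
tool_rot: [-3.141, 0.0, 1.306]
wrist_force: [0.0, -1.7, 0.9]
gripper_width: 85.5
grip_force: 0.0
t: 1.98
tool_pos: [599.0, -7.0, 230.9]
tool_rot: [-3.141, -0.0, 2.196]
wrist_force: [0.0, 0.1, 0.4]
gripper_width: 85.2
grip_force: 0.0
t: 2.6
tool_pos: [599.1, -7.0, 230.9]
tool_rot: [-3.142, -0.001, 3.086]
wrist_force: [-0.3, 0.5, 0.1]
gripper_width: 85.3
grip_force: 0.0
t: 3.22
tool_pos: [599.0, -7.0, 230.9]
tool_rot: [3.141, -0.001, -2.307]
wrist_force: [0.4, 0.3, -0.0]
gripper_width: 85.5
grip_force: 0.0
[-1.17406130e-02  4.26130933e-01  2.59338602e-01  1.40487728e+00
 -5.55995374e-06 -8.46265866e-01] [599.01933457  -7.03493219 230.87073373] [ 3.14094242e+00 -5.82960147e-04 -2.30706721e+00]
```

```bash
python3 -m pendant '[{"travel":[0,0,0],"yaw":-1.7},{"travel":[0,0,0],"yaw":-3.4},{"travel":[0,0,0],"yaw":-3.8},{"travel":[0,0,0],"yaw":-3.8},{"travel":[0,0,0],"yaw":-3.8}]'
cat >> h.py <<'E'
def wcloud(c,o):
    from scipy.spatial.transform import Rotation as R
    d=c["depth"];v,u=np.mgrid[:d.shape[0],:d.shape[1]];K=c["K"]
    x,y=(u-K[0,2])/K[0,0],(v-K[1,2])/K[1,1];r=np.hypot(x,y)+1e-9;s=np.tan(np.minimum(r,1.4))/r
    P=np.stack([x*s,y*s,np.ones_like(x)],-1)*d[...,None]
    H=c["hand_eye"];T=P@H[:3,:3].T+H[:3,3]
    W=T@R.from_euler("xyz",o["tool_rot"]).as_matrix().T+o["tool_pos"];W[d<=0]=np.nan
    return W
def wrist(name):
    from bench import monitor,optics
    o=monitor.get_obs();c=optics.capture("wrist");cv2.imwrite(f"pics/{name}.png",c["color"][:,:,::-1]);return wcloud(c,o),c,o
E
python3 - <<'E'
from h import *
w,c,o=wrist("w1");print(o["tool_pos"],o["tool_rot"],o["joints"],c["hand_eye"].round(2),c["K"][0,0]);w=w.reshape(-1,3);np.save("w1.npy",w)
a0=np.radians(70.6);ex=np.array([np.cos(a0),np.sin(a0)]);ey=np.array([-ex[1],ex[0]])
q=w[:,:2]-[600,-5]; X=q@ex;Y=q@ey;z=w[:,2]
near=(abs(Y)<100)&(X>-145)&(X<60)
print([(int(b),int(k)) for k,b in zip(*np.histogram(z[near],bins=np.arange(-4,150,6)))if k])
for nm,m in(("an",(z>75)&(z<85)&(X>-84)&near),("trig",(z>124)&(z<142)&(abs(X)<60)&(abs(Y)<50)),("blk",(z>94)&(z<104)&(X<-88)&near),("ridge",(z>105)&(z<113)&(X<-84)&near)):
    if m.sum()>3:p=w[m]; print(nm,m.sum(),"z",np.median(p[:,2]).round(1),rect(p[:,:2]),"X",np.percentile(X[m],[1,50,99]).round(1),"Y",np.percentile(Y[m],[1,50,99]).round(1))
E
```

```text
t: 3.85
tool_pos: [599.2, -7.0, 231.1]
tool_rot: [3.141, -0.0, -1.916]
wrist_force: [0.2, -0.2, -0.1]
gripper_width: 85.3
grip_force: 0.0
[599.16489297  -7.01620308 231.13347518] [ 3.14129826e+00 -7.99031155e-05 -1.91612726e+00] [-1.17204441e-02  4.25874258e-01  2.59612187e-01  1.40483858e+00
  2.09020804e-05 -1.23718583e+00] [[-0.0000e+00 -9.5000e-01 -3.3000e-01  8.4170e+01]
 [ 1.0000e+00 -0.0000e+00 -0.0000e+00  4.0000e-02]
 [ 0.0000e+00 -3.3000e-01  9.5000e-01 -1.4258e+02]
 [ 0.0000e+00  0.0000e+00  0.0000e+00  1.0000e+00]] 309.70691628693146
[(-4, 4599), (2, 28), (68, 24), (74, 6957), (80, 11409), (86, 53), (92, 235), (98, 2537), (104, 1267), (110, 24), (116, 27), (122, 43), (128, 1037), (134, 699)]
an 17744 z 80.3 (array([594.3, -25. ]), array([126.6, 161.1]), 70.7) X [-83.  -31.4  40. ] Y [-78.9  -0.6  76.7]
trig 1751 z 133.8 (array([600.6,  -7.6]), array([69.5, 18. ]), 70.7) X [-36.7  -5.6  31.4] Y [-10.2  -1.    7.6]
blk 2393 z 99.9 (array([ 562. , -111.6]), array([48.8, 60.1]), 69.9) X [-137.  -121.3  -89.5] Y [-29.4   0.1  29.5]
ridge 1223 z 107.7 (array([566.4, -99.5]), array([18.2, 51.8]), 70.2) X [-109.2 -100.   -91.8] Y [-24.6  -0.   25.3]
```

View pics/w1.png

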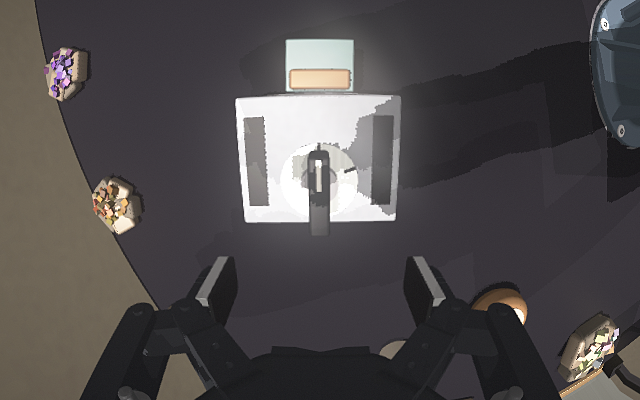

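The wrist view shows the bar at (318,190), centred between the fingers, with the block at (320,65). Three views agree, giving a trigger top of 131–134 mm and a block top of 98–100 mm. I descend and grip the trigger.

```bash
python3 -m pendant '[{"travel":[0,-0.025,0.8],"yaw":0},{"travel":[0,-0.025,1.6],"yaw":0},{"travel":[0,-0.025,2.4],"yaw":0},{"travel":[0,-0.025,3.0],"yaw":0},{"travel":[0,-0.025,3.2],"yaw":0}]' 
python3 -m pendant '[{"travel":[0,0,0],"yaw":0},{"travel":[0,0,0],"yaw":0},{"travel":[0,0,0],"yaw":0},{"travel":[0,0,0],"yaw":0},{"travel":[0,0,0],"yaw":0}]' -1
python3 -m pendant '[{"travel":[0,0,0],"yaw":0},{"travel":[0,0,0],"yaw":0},{"travel":[0,0,0],"yaw":0}]'
```

```text
t: 4.53
tool_pos: [599.4, -7.3, 102.0]
tool_rot: [3.14, -0.001, -1.915]
wrist_force: [-0.2, -0.4, 0.3]
gripper_width: 85.4
grip_force: 0.0
t: 5.15
tool_pos: [600.3, -7.3, 104.0]
tool_rot: [-3.141, 0.0, -1.915]
wrist_force: [-2.1, 0.2, 7.7]
gripper_width: 17.3
grip_force: 58.4
t: 5.52
tool_pos: [600.3, -7.3, 104.1]
tool_rot: [-3.141, 0.0, -1.915]
wrist_force: [-3.3, 0.4, 6.5]
gripper_width: 17.0
grip_force: 58.4
```

```bash
python3 -m pendant '[{"travel":[0,0,0],"yaw":1.2},{"travel":[0,0,0],"yaw":2.4},{"travel":[0,0,0],"yaw":3.6},{"travel":[0,0,0],"yaw":4.8},{"travel":[0,0,0],"yaw":6.0}]'
python3 -m pendant '[{"travel":[0,0,0],"yaw":1.2},{"travel":[0,0,0],"yaw":2.4},{"travel":[0,0,0],"yaw":3.6},{"travel":[0,0,0],"yaw":4.8},{"travel":[0,0,0],"yaw":5.4}]'
python3 -m pendant '[{"travel":[0,0,0],"yaw":0},{"travel":[0,0,0],"yaw":0}]'
python3 -c "
from bench import monitor as m
o=m.get_obs();print(o['tool_rot'],o['wrist_torque'],o['joints'][5])"
```

```text
t: 6.15
tool_pos: [600.4, -7.4, 104.0]
tool_rot: [-3.141, 0.001, -2.547]
wrist_force: [-1.3, -0.4, 6.4]
gripper_width: 17.3
grip_force: 58.6
t: 6.78
tool_pos: [600.4, -7.4, 104.0]
tool_rot: [-3.141, 0.001, -3.112]
wrist_force: [-1.8, 0.6, 6.9]
gripper_width: 17.2
grip_force: 58.7
t: 7.02
tool_pos: [600.4, -7.4, 104.0]
tool_rot: [-3.141, 0.001, -3.109]
wrist_force: [-3.1, -0.2, 6.2]
gripper_width: 17.0
grip_force: 58.6
[-3.14142873e+00  9.00788849e-04 -3.10863511e+00] [-0.09357904  0.47864667  0.28841617] -0.04523735194010326
```

```bash
python3 -m pendant '[{"travel":[0,0,0],"yaw":0.3},{"travel":[0,0,0],"yaw":0.3},{"travel":[0,0,0],"yaw":0.3}]'
python3 -c "
from bench import monitor as m
o=m.get_obs();print(o['tool_rot'],o['wrist_torque'],o['joints'][5])"
python3 -m pendant '[{"travel":[0,0,0],"yaw":0},{"travel":[0,0,0],"yaw":0},{"travel":[0,0,0],"yaw":0},{"travel":[0,0,0],"yaw":0},{"travel":[0,0,0],"yaw":0}]' 1
python3 -m pendant '[{"travel":[0,0,0],"yaw":0},{"travel":[0,0,0],"yaw":0},{"travel":[0,0,0],"yaw":0},{"travel":[0,0,0],"yaw":0},{"travel":[0,0,0],"yaw":0}]' 1
python3 -m pendant '[{"travel":[0,0,0],"yaw":0},{"travel":[0,0,-0.6],"yaw":0},{"travel":[0,0,-1.4],"yaw":0},{"travel":[0,0,-2.3],"yaw":0},{"travel":[0,0,-3],"yaw":0}]'
python3 - <<'E'
from h import *
w,c,o=wrist("w2");print(o["tool_pos"],o["tool_rot"])
w=w.reshape(-1,3)
a0=np.radians(70.6);ex=np.array([np.cos(a0),np.sin(a0)]);ey=np.array([-ex[1],ex[0]])
q=w[:,:2]-[600.4,-7]; X=q@ex;Y=q@ey;z=w[:,2];near=(abs(Y)<100)&(X>-145)&(X<60)
for nm,m in(("an",(z>75)&(z<85)&(X>-84)&near),("trig",(z>124)&(z<142)&(abs(X)<60)&(abs(Y)<50)),("blk",(z>94)&(z<104)&(X<-88)&near),("ridge",(z>105)&(z<113)&(X<-84)&near)):
    if m.sum()>3:p=w[m]; print(nm,m.sum(),"z",np.median(p[:,2]).round(1),rect(p[:,:2]))
E
```

```text
t: 7.4
tool_pos: [600.4, -7.4, 104.1]
tool_rot: [-3.141, 0.001, -3.139]
wrist_force: [-3.0, -0.6, 5.9]
gripper_width: 17.2
grip_force: 62.7
[-3.14132887e+00  8.93074079e-04 -3.13929565e+00] [-0.22551457  0.5060537   1.09687805] -0.014508120369075863
t: 8.02
tool_pos: [600.1, -7.4, 103.3]
tool_rot: [-3.142, -0.0, -3.14]
wrist_force: [0.7, 0.5, 0.1]
gripper_width: 85.2
grip_force: 0.0
t: 8.65
tool_pos: [600.1, -7.4, 103.3]
tool_rot: [-3.142, -0.0, -3.14]
wrist_force: [0.3, -0.4, 0.6]
gripper_width: 85.5
grip_force: 0.0
t: 9.28
tool_pos: [600.3, -7.4, 224.9]
tool_rot: [-3.142, 0.001, -3.14]
wrist_force: [0.6, 0.5, 0.3]
gripper_width: 85.2
grip_force: 0.0
[600.30803566  -7.36579484 224.88446712] [-3.14155469e+00  1.00922921e-03 -3.14022775e+00]
an 17399 z 80.2 (array([593.6, -25.3]), array([129.2, 160.3]), 70.7)
trig 1979 z 133.7 (array([599.9,  -7.3]), array([70.4, 18.8]), 70.9)
blk 1927 z 99.9 (array([ 561.7, -112. ]), array([47.8, 60.5]), 70.6)
ridge 1044 z 107.8 (array([566.6, -98.8]), array([18.7, 52. ]), 70.9)
```

```bash
python3 -m pendant '[{"travel":[0.3,-0.8,0],"yaw":1.7},{"travel":[0.6,-1.6,0],"yaw":3.4},{"travel":[0.93,-2.58,0],"yaw":5.1},{"travel":[0.93,-2.58,0],"yaw":6.8},{"travel":[0.93,-2.58,0],"yaw":8.5}]'
python3 -m pendant '[{"travel":[0,0,0],"yaw":1.7},{"travel":[0,0,0],"yaw":3.4},{"travel":[0,0,0],"yaw":5.1},{"travel":[0,0,0],"yaw":6.8},{"travel":[0,0,0],"yaw":8.5}]'
python3 -m pendant '[{"travel":[0,0,0],"yaw":1.22},{"travel":[0,0,0],"yaw":1.22},{"travel":[0,0,0],"yaw":1.22},{"travel":[0,0,0],"yaw":1.22}]'
python3 - <<'E'
from h import *
w,c,o=wrist("w3");print(o["tool_pos"],o["tool_rot"],o["joints"])
w=w.reshape(-1,3)
a0=np.radians(70.7);ex=np.array([np.cos(a0),np.sin(a0)]);ey=np.array([-ex[1],ex[0]])
q=w[:,:2]-[600.2,-7]; X=q@ex;Y=q@ey;z=w[:,2];near=(abs(Y)<100)&(X>-145)&(X<60)
for nm,m in(("an",(z>75)&(z<85)&(X>-84)&near),("blk",(z>94)&(z<104)&(X<-88)&near),("ridge",(z>105)&(z<113)&(X<-84)&near),("blk+r",(z>94)&(z<113)&(X<-84)&near)):
    if m.sum()>3:p=w[m]; print(nm,m.sum(),"z",np.median(p[:,2]).round(1),rect(p[:,:2]),"X",np.percentile(X[m],[1,50,99]).round(1),"Y",np.percentile(Y[m],[1,50,99]).round(1))
E
```

```text
t: 9.95
tool_pos: [562.9, -111.2, 223.2]
tool_rot: [3.142, 0.0, 2.246]
wrist_force: [0.1, 0.6, 0.1]
gripper_width: 85.3
grip_force: 0.0
t: 10.58
tool_pos: [563.1, -110.6, 223.2]
tool_rot: [-3.141, -0.0, 1.357]
wrist_force: [-0.2, 0.6, -0.8]
gripper_width: 85.5
grip_force: 0.0
t: 11.08
tool_pos: [563.1, -110.6, 223.3]
tool_rot: [3.142, -0.0, 1.237]
wrist_force: [0.1, -0.4, 0.3]
gripper_width: 85.5
grip_force: 0.0
[ 563.11295203 -110.62743152  223.28438686] [ 3.14158850e+00 -2.57681834e-05  1.23670198e+00] [-1.94000147e-01  3.69916893e-01  1.57511442e-01  1.35838316e+00
  2.49351447e-05  1.71089052e+00]
an 20297 z 80.3 (array([594. , -25.6]), array([129.4, 160.8]), 71.1) X [-82.5 -24.6  42.7] Y [-77.9   0.1  77.5]
blk 2048 z 99.9 (array([ 562.7, -111.8]), array([46.5, 60.4]), 70.8) X [-134.  -118.5  -88.3] Y [-27.9   1.8  30.5]
ridge 1130 z 107.7 (array([566.5, -99.1]), array([17.7, 51.9]), 70.5) X [-106.5  -97.3  -89.4] Y [-24.2   0.9  26.3]
blk+r 3319 z 100.4 (array([ 562.7, -111.3]), array([47.8, 60.3]), 70.2) X [-133.8 -109.4  -87.2] Y [-27.7   0.9  30.3]
```

```bash
python3 -m pendant '[{"travel":[0,0,1.1],"yaw":0},{"travel":[0,0,2.2],"yaw":0},{"travel":[0,0,3.1],"yaw":0},{"travel":[0,0,3.8],"yaw":0},{"travel":[0,0,4.15],"yaw":0}]'
python3 -m pendant '[{"travel":[0,0,0],"yaw":0},{"travel":[0,0,0],"yaw":0},{"travel":[0,0,0],"yaw":0},{"travel":[0,0,0],"yaw":0},{"travel":[0,0,0],"yaw":0}]' -1
python3 -m pendant '[{"travel":[0,0,0],"yaw":0},{"travel":[0,0,0],"yaw":0},{"travel":[0,0,0],"yaw":0}]'
```

```text
t: 11.75
tool_pos: [562.4, -110.5, 56.0]
tool_rot: [-3.14, 0.0, 1.236]
wrist_force: [0.6, -0.1, 0.6]
gripper_width: 85.5
grip_force: 0.0
t: 12.38
tool_pos: [563.7, -110.7, 58.3]
tool_rot: [3.14, -0.0, 1.235]
wrist_force: [-2.0, 0.4, 7.4]
gripper_width: 59.6
grip_force: 66.3
t: 12.75
tool_pos: [563.7, -110.7, 58.3]
tool_rot: [3.14, -0.0, 1.235]
wrist_force: [-2.3, 0.0, 7.3]
gripper_width: 59.5
grip_force: 66.3
```

```bash
python3 -m pendant '[{"travel":[0,0,-0.12],"yaw":0},{"travel":[0,0,-0.25],"yaw":0},{"travel":[-0.4,0,-0.25],"yaw":0},{"travel":[-1,0,-0.25],"yaw":0},{"travel":[-1.6,0,-0.25],"yaw":0}]'
python3 -m pendant '[{"travel":[0,0,0],"yaw":-1.2},{"travel":[0,0,0],"yaw":-2.5},{"travel":[0,0,0],"yaw":-4},{"travel":[0,0,0],"yaw":-5.5},{"travel":[0,0,0],"yaw":-7}]'
python3 -m pendant '[{"travel":[0,0,0],"yaw":-1.5},{"travel":[0,0,0],"yaw":-3},{"travel":[0,0,0],"yaw":-4.5},{"travel":[0,0,0],"yaw":-6},{"travel":[0,0,0],"yaw":-7.5}]'
python3 -m pendant '[{"travel":[0,0,0],"yaw":-1.5},{"travel":[0,0,0],"yaw":-3},{"travel":[0,0,0],"yaw":-4.5},{"travel":[0,0,0],"yaw":-6},{"travel":[0,0,0],"yaw":-7.5}]'
python3 -m pendant '[{"travel":[0,0,0],"yaw":-1.5},{"travel":[0,0,0],"yaw":-3},{"travel":[0,0,0],"yaw":-4.5},{"travel":[0,0,0],"yaw":-6},{"travel":[0,0,0],"yaw":-7.5}]'
python3 -m pendant '[{"travel":[0,0,0],"yaw":-0.5},{"travel":[0,0,0],"yaw":-0.5},{"travel":[0,0,0],"yaw":-0.5}]'
python3 - <<'E'
from h import *
from bench import optics,monitor
o=monitor.get_obs();print(o["tool_pos"],o["tool_rot"],o["joints"])
t=optics.capture("top");s=optics.capture("side")
cv2.imwrite("pics/both4.png",np.hstack([cv2.resize(t["color"][80:220,270:440],None,fx=2.3,fy=2.3),cv2.resize(s["color"][110:250,220:390],None,fx=2.3,fy=2.3)])[:,:,::-1])
E
```

```text
t: 13.38
tool_pos: [541.3, -172.3, 67.2]
tool_rot: [-3.141, 0.0, 1.235]
wrist_force: [0.5, 0.2, -5.2]
gripper_width: 59.5
grip_force: 66.0
t: 14.0
tool_pos: [541.5, -171.8, 67.2]
tool_rot: [-3.141, -0.0, 1.973]
wrist_force: [0.3, -0.4, -5.2]
gripper_width: 59.4
grip_force: 66.0
t: 14.62
tool_pos: [541.5, -171.8, 67.2]
tool_rot: [-3.141, -0.0, 2.758]
wrist_force: [0.3, 0.3, -5.2]
gripper_width: 59.4
grip_force: 66.0
t: 15.25
tool_pos: [541.5, -171.8, 67.2]
tool_rot: [3.142, -0.0, -2.74]
wrist_force: [0.9, 0.3, -5.1]
gripper_width: 59.3
grip_force: 66.0
t: 15.88
tool_pos: [541.5, -171.9, 67.2]
tool_rot: [3.141, -0.0, -1.954]
wrist_force: [0.4, -0.4, -5.2]
gripper_width: 59.4
grip_force: 66.0
t: 16.25
tool_pos: [541.8, -171.4, 67.3]
tool_rot: [3.141, -0.0, -1.908]
wrist_force: [-0.3, 0.2, -4.8]
gripper_width: 59.4
grip_force: 66.0
[ 541.78869117 -171.40096856   67.26281755] [ 3.14144181e+00 -6.00229357e-05 -1.90824853e+00] [-3.06368033e-01  4.33435774e-01 -1.52223029e-01  9.85290162e-01
 -5.53057916e-05 -1.53971215e+00]
```

View pics/both4.png

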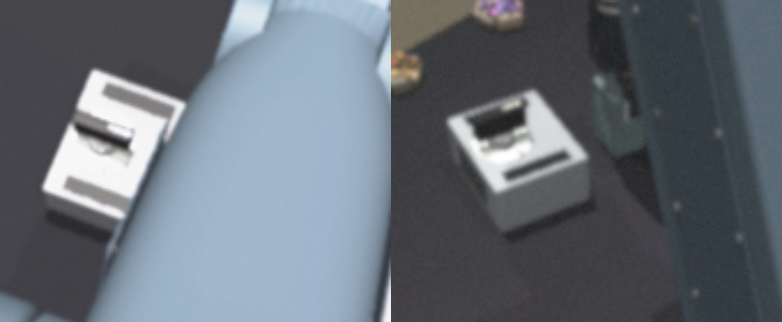

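The side view shows the block turned, with its crust now on the far side, clear of the analyser, and the trigger home. I bring it forward until it touches.

```bash
python3 -m pendant '[{"travel":[-0.4,0,0],"yaw":0},{"travel":[-0.8,0,0],"yaw":0},{"travel":[-1.2,0,0],"yaw":0},{"travel":[-1.45,0,0],"yaw":0},{"travel":[-1.45,0,0],"yaw":0}]'
python3 -m pendant '[{"travel":[-0.03,0,0],"yaw":0},{"travel":[-0.06,0,0],"yaw":0},{"travel":[-0.08,0,0],"yaw":0},{"travel":[-0.1,0,0],"yaw":0},{"travel":[-0.1,0,0],"yaw":0}]'
python3 -m pendant '[{"travel":[-0.02,0,0],"yaw":0},{"travel":[-0.04,0,0],"yaw":0},{"travel":[-0.04,0,0],"yaw":0}]'
```

```text
t: 16.98
tool_pos: [561.4, -115.4, 67.3]
tool_rot: [-3.142, -0.0, -1.905]
wrist_force: [-0.2, 0.2, -5.7]
gripper_width: 59.3
grip_force: 65.9
t: 17.6
tool_pos: [562.4, -112.5, 67.3]
tool_rot: [3.142, 0.0, -1.907]
wrist_force: [0.2, -0.2, -5.3]
gripper_width: 59.3
grip_force: 65.9
t: 17.98
tool_pos: [562.8, -111.6, 67.4]
tool_rot: [-3.141, -0.001, -1.907]
wrist_force: [-2.9, -5.1, -2.6]
gripper_width: 59.7
grip_force: 66.0
```

```bash
python3 -m pendant '[{"travel":[0.015,0,0],"yaw":0},{"travel":[0.015,0,0.06],"yaw":0},{"travel":[0.015,0,0.12],"yaw":0},{"travel":[0.015,0,0.17],"yaw":0},{"travel":[0.015,0,0.19],"yaw":0}]'
python3 -m pendant '[{"travel":[0,0,0.015],"yaw":0},{"travel":[0,0,0.03],"yaw":0},{"travel":[0,0,0.03],"yaw":0}]'
```

```text
t: 18.6
tool_pos: [562.7, -111.6, 59.5]
tool_rot: [3.141, -0.0, -1.907]
wrist_force: [-1.4, -3.1, -2.8]
gripper_width: 59.5
grip_force: 66.0
t: 18.98
tool_pos: [562.7, -111.6, 58.5]
tool_rot: [3.142, -0.0, -1.907]
wrist_force: [-0.3, -4.6, -4.1]
gripper_width: 59.2
grip_force: 66.1
```

```bash
python3 -m pendant '[{"travel":[0,0,0.01],"yaw":0},{"travel":[0,0,0.02],"yaw":0},{"travel":[0,0,0.02],"yaw":0}]'; python3 -m pendant '[{"travel":[0,0,0.01],"yaw":0},{"travel":[0,0,0.01],"yaw":0}]'
```

```text
t: 19.35
tool_pos: [562.8, -111.6, 58.4]
tool_rot: [-3.141, -0.0, -1.907]
wrist_force: [-4.6, -4.2, 7.8]
gripper_width: 59.5
grip_force: 67.2
t: 19.6
tool_pos: [562.9, -111.7, 58.3]
tool_rot: [-3.141, -0.0, -1.907]
wrist_force: [-6.8, -3.7, 14.2]
gripper_width: 59.1
grip_force: 67.8
```

On the table now (vertical force reversed). I release, raise and look.

```bash
python3 -m pendant '[{"travel":[0,0,0],"yaw":0},{"travel":[0,0,0],"yaw":0},{"travel":[0,0,0],"yaw":0},{"travel":[0,0,0],"yaw":0},{"travel":[0,0,0],"yaw":0}]' 1
python3 -m pendant '[{"travel":[0,0,-0.5],"yaw":0},{"travel":[0,0,-1.3],"yaw":0},{"travel":[0,0,-2.3],"yaw":0},{"travel":[0,0,-3.3],"yaw":0},{"travel":[0,0,-4.15],"yaw":0}]'
python3 -m pendant '[{"travel":[-1.3,0,0],"yaw":0},{"travel":[-2.7,0,0],"yaw":0},{"travel":[-2.7,0,0],"yaw":0},{"travel":[-2.7,0,0],"yaw":0}]'
cat > m.py <<'E'
from h import *
import sys
w,c,o=wrist(sys.argv[1]);print(o["tool_pos"],o["tool_rot"],o["joints"][5]);w=w.reshape(-1,3)
a0=np.radians(70.7);ex=np.array([np.cos(a0),np.sin(a0)]);ey=np.array([-ex[1],ex[0]])
q=w[:,:2]-[600.2,-7]; X=q@ex;Y=q@ey;z=w[:,2];near=(abs(Y)<100)&(X>-145)&(X<60)
for nm,m in(("an",(z>75)&(z<85)&(X>-84)&near),("trig",(z>124)&(z<142)&(abs(X)<60)&(abs(Y)<50)),("blk",(z>94)&(z<104)&(X<-84)&near),("ridge",(z>105)&(z<113)&(X<-84)&near),("blk+r",(z>94)&(z<113)&(X<-84)&near)):
    if m.sum()>3:p=w[m]; print(nm,m.sum(),"z",np.median(p[:,2]).round(1),rect(p[:,:2]),"X",np.percentile(X[m],[1,50,99]).round(1),"Y",np.percentile(Y[m],[1,50,99]).round(1))
E
python3 m.py w5
```

```text
t: 20.23
tool_pos: [562.8, -111.5, 57.3]
tool_rot: [3.142, 0.0, -1.907]
wrist_force: [-0.1, 0.6, 0.4]
gripper_width: 85.3
grip_force: 0.0
t: 20.85
tool_pos: [562.8, -111.6, 225.0]
tool_rot: [-3.141, 0.0, -1.907]
wrist_force: [0.5, 0.2, -0.0]
gripper_width: 85.7
grip_force: 0.0
t: 21.35
tool_pos: [598.2, -9.7, 223.2]
tool_rot: [3.141, -0.0, -1.906]
wrist_force: [0.5, -1.0, -0.4]
gripper_width: 85.5
grip_force: 0.0
[598.24770634  -9.6711072  223.16593933] [ 3.14136665e+00 -2.69127462e-04 -1.90609927e+00] -1.2515602685685516
an 18830 z 80.3 (array([593.8, -25.7]), array([128.6, 160.5]), 70.8) X [-83. -31.  42.] Y [-77.8  -0.1  77.3]
trig 1843 z 133.8 (array([600.4,  -8. ]), array([70. , 17.7]), 71.2) X [-35.   -4.4  32.9] Y [-9.3 -0.7  8.3]
blk 2580 z 99.9 (array([ 564. , -110.8]), array([48.2, 60.7]), 69.9) X [-133.1 -101.5  -86. ] Y [-29.7  -0.1  29.3]
ridge 1268 z 107.8 (array([ 559.8, -122.7]), array([18.1, 51. ]), 69.6) X [-130.9 -122.3 -114. ] Y [-25.4  -0.1  25.2]
blk+r 3873 z 100.5 (array([ 564. , -110.8]), array([48.2, 60.7]), 69.9) X [-132.9 -109.4  -86.1] Y [-29.5  -0.1  29.2]
```

View pics/w5.png

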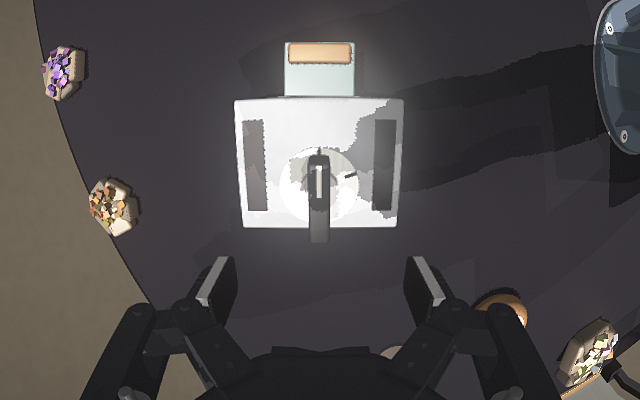

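The block now stands against the window at (320,68) with the crust on the outer side at (320,52). It is centred to about 1 mm and about 0.015 rad askew. Now the second twist.

```bash
python3 -m pendant '[{"travel":[-0.07,-0.03,0.8],"yaw":0},{"travel":[-0.07,-0.03,1.6],"yaw":0},{"travel":[-0.07,-0.03,2.4],"yaw":0},{"travel":[-0.07,-0.03,2.85],"yaw":0},{"travel":[-0.07,-0.03,3.0],"yaw":0}]' 
python3 -m pendant '[{"travel":[0,0,0],"yaw":0},{"travel":[0,0,0],"yaw":0},{"travel":[0,0,0],"yaw":0},{"travel":[0,0,0],"yaw":0},{"travel":[0,0,0],"yaw":0}]' -1
python3 -m pendant '[{"travel":[0,0,0],"yaw":0},{"travel":[0,0,0],"yaw":0},{"travel":[0,0,0],"yaw":0}]'
python3 -m pendant '[{"travel":[0,0,0],"yaw":1.2},{"travel":[0,0,0],"yaw":2.4},{"travel":[0,0,0],"yaw":3.6},{"travel":[0,0,0],"yaw":4.8},{"travel":[0,0,0],"yaw":6.0}]'
python3 -m pendant '[{"travel":[0,0,0],"yaw":1.2},{"travel":[0,0,0],"yaw":2.4},{"travel":[0,0,0],"yaw":3.6},{"travel":[0,0,0],"yaw":4.8},{"travel":[0,0,0],"yaw":5.4}]'
python3 -m pendant '[{"travel":[0,0,0],"yaw":0.2},{"travel":[0,0,0],"yaw":0.3},{"travel":[0,0,0],"yaw":0.3},{"travel":[0,0,0],"yaw":0.3}]'
python3 -c "
from bench import monitor as m
o=m.get_obs();print(o['tool_rot'],o['wrist_torque'],o['joints'][5])"
```

```text
t: 22.02
tool_pos: [599.6, -8.5, 102.5]
tool_rot: [3.14, -0.001, -1.908]
wrist_force: [-0.2, -0.2, 0.0]
gripper_width: 85.3
grip_force: 0.0
t: 22.65
tool_pos: [600.4, -7.2, 103.9]
tool_rot: [-3.141, 0.0, -1.906]
wrist_force: [-4.0, 0.3, 7.4]
gripper_width: 16.7
grip_force: 58.7
t: 23.02
tool_pos: [600.4, -7.2, 104.0]
tool_rot: [-3.141, 0.0, -1.906]
wrist_force: [-4.4, 0.9, 8.0]
gripper_width: 17.0
grip_force: 58.7
t: 23.65
tool_pos: [600.5, -7.3, 103.9]
tool_rot: [-3.141, 0.0, -2.539]
wrist_force: [-3.8, -0.2, 6.7]
gripper_width: 17.2
grip_force: 58.7
t: 24.28
tool_pos: [600.5, -7.4, 104.0]
tool_rot: [-3.141, 0.001, -3.103]
wrist_force: [-3.3, 0.2, 6.3]
gripper_width: 17.2
grip_force: 58.8
t: 24.78
tool_pos: [600.5, -7.4, 103.9]
tool_rot: [-3.141, 0.0, -3.131]
wrist_force: [-2.7, -2.2, 6.9]
gripper_width: 17.0
grip_force: 60.3
[-3.14113290e+00  4.84231863e-04 -3.13080286e+00] [-0.34300911  0.6469261   1.05726808] -0.02287218648667922
```

At the stop (torque rose to 1.06 N m). I let go, raise, check and hand in.

```bash
python3 -m pendant '[{"travel":[0,0,0],"yaw":0},{"travel":[0,0,0],"yaw":0},{"travel":[0,0,0],"yaw":0},{"travel":[0,0,0],"yaw":0},{"travel":[0,0,0],"yaw":0}]' 1
python3 -m pendant '[{"travel":[0,0,0],"yaw":0},{"travel":[0,0,0],"yaw":0},{"travel":[0,0,0],"yaw":0},{"travel":[0,0,0],"yaw":0},{"travel":[0,0,0],"yaw":0}]' 
python3 -m pendant '[{"travel":[0,0,-0.5],"yaw":0},{"travel":[0,0,-1.4],"yaw":0},{"travel":[0,0,-2.3],"yaw":0},{"travel":[0,0,-3],"yaw":0},{"travel":[0,0,-3],"yaw":0}]'
python3 m.py w6
```

```text
t: 25.4
tool_pos: [600.5, -7.3, 103.3]
tool_rot: [3.142, 0.0, -3.132]
wrist_force: [1.0, -0.1, -0.2]
gripper_width: 85.3
grip_force: 0.0
t: 26.02
tool_pos: [600.4, -7.4, 103.3]
tool_rot: [-3.142, 0.0, -3.132]
wrist_force: [-0.8, -0.4, -0.2]
gripper_width: 85.4
grip_force: 0.0
t: 26.65
tool_pos: [601.5, -7.4, 225.5]
tool_rot: [-3.141, 0.004, -3.132]
wrist_force: [-0.1, 0.3, -0.3]
gripper_width: 85.6
grip_force: 0.0
[601.46715857  -7.36392541 225.47149465] [-3.1414942   0.00366979 -3.13185003] -0.02197579834239766
an 17423 z 80.2 (array([593.8, -25.5]), array([129.5, 160.2]), 71.0) X [-82.8 -27.8  42.6] Y [-77.1  18.8  78.6]
trig 1991 z 133.7 (array([599.7,  -7.3]), array([70.5, 19.2]), 70.1) X [-34.4  -1.4  33.1] Y [-8.4  2.   9.3]
blk 2143 z 99.9 (array([ 564., -110.]), array([48.3, 60.5]), 70.6) X [-129.7 -100.6  -85.6] Y [-29.    3.6  30. ]
ridge 977 z 107.8 (array([ 559.6, -122.3]), array([18.3, 51.7]), 70.9) X [-130.8 -121.7 -113.5] Y [-24.6   1.7  25.3]
blk+r 3152 z 100.3 (array([ 564., -110.]), array([48.3, 60.5]), 70.6) X [-130.6 -108.4  -85.8] Y [-28.7   2.8  29.8]
```

```bash
python3 -c "
from bench import order
print(order.close_job())"
```

```text
the job is handed in; nothing more can be done
None
```

I handed the job in after about 27 s with both faces read. At the last look the trigger was home and face b was flush and centred at the window, but hand-in returned no verdict, and I didn't re-measure the bystanders.

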